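# Tip the fallen pipette rest onto its foot

## Robot

A 6-joint arm with a two-finger parallel gripper is mounted at the origin on a cart in front of the work surface, level with it; the furniture and walls round the work are solid. World frame = base frame: x ahead of the robot, y to its left, z up, the work surface at z = 0. Lengths are in m, angles in rad, forces in N, time in s.
With the tool pointing down it reaches from about 0.35 to 0.85 m from the base axis. Payload 8.1 kg.
Tool frame: the origin (TCP) lies midway between the tips of the shut fingers; the grasp point (between the pads) lies robot.grip_depth behind it (robot.grip_depth is the distance from the TCP to the grasp point, in m); z points along the fingers, y is the line along which they close (so a half turn about z gives the same grasp; the last joint's range is limited). The gripper opens to 93 mm and grips with 3 to 60 N. Pads are 15 mm wide; open, the fingers measure 128 mm over their backs; the gripper's body (75 mm by 188 mm) begins 65 mm behind the grasp point.
Start: joints at [1.076, 0.13, 1.488, -0, 1.523, -0.085], TCP at [0.239, 0.55, 0.219] pointing down, gripper open.
Joint ranges: [-2.96, 2.96], [-0.89, 2.26], [0.02, 2.5], [-1.34, 4.48], [0, 2.73], [-2.66, 2.66]. Speed limits (rad/s): [2.39, 2.39, 2.79, 3.14, 3.14, 3.14].

## Interface

Orientations are given as a rotation vector (axis times angle).
In Python, from plant import robot gives the robot as it stands.
- The arm moves only by the tool carry_out, never from a script. Its argument "rows" is a list of rows, each a list of 6 numbers: the shift along the tool's x, y, z in m, then the turn, a rotation vector about the tool's x, y, z in degrees. A call has 1 to 12 rows; each row is the pose to reach, as a shift and turn from the pose commanded when the call began, along the tool's axes at that moment; what a row does not reach only later rows make up. A row lasts 1/8 s, in which the tool goes at most 62.5 mm and 10.7 degrees, less where a joint would pass 70% of its speed; a pose out of reach is approached as far as the arm can. A call with a gripper value outside its range is refused whole. "jaw" is the closure in counts, from 0 (fully open) to 255 (shut), set as the call begins (left out, the last holds). The fingers move at their own pace and stop on an object; "force" is the grip in N (left out, the last holds). Time passes only in rows, so rows that repeat a pose let the fingers close. It gives the time, the measured TCP pose, the force, the opening and the grip force at its end, in the units of the state.
- robot.read_state(): the state, without advancing time (a new reading comes with each control period).
- robot.read_camera(name): name is "scene" or "side" or "wrist"; returns the picture (420x560x3 uint8, red, green, blue); there is no depth.
- robot.camera_model(name): a dict with "fx", "fy", "cx", "cy" (pixels), "R" (3x3) and "t" (3): a world point X has camera coordinates R X + t; the wrist camera has in their place "mount" (4x4, takes a point from camera to tool coordinates, whose origin is the TCP and whose axes are the flange's). Camera axes: x right, y down, z forward; pixel columns grow to the right and rows downward; lengths in m; the calibration is good to about 2 mm. A picture is of the moment at which its call begins: read the wrist's pose just before it. camera_model takes no time and is no camera call.
- robot.close_job(): hands the job in; it is judged then, once.
Trained networks look in the newest picture that a camera, given by its name, has taken for a name from the list of things; names that differ only in an ending like _2 or _b are one class to them, and where a whole thing is asked for, a point or a joint stands for the part that bears it (a point fixed in the world has none). Each returns a list of dicts, best first, with "conf" (0 to 1); they miss things now and then, are a little off and sometimes report something else, mostly with a low value. They report only what shows in the picture. A call takes as long as a camera call. They do not tell look-alikes from the thing itself.
- robot.outline_of(camera, target): "pixels" (420x560 bool, what is visible of it) and "pixel" ([column, row] in pixels, amid what is visible of it).
The state is a dict: "t": time; "q": joint angles; "dq": joint speeds; "joint_torque": joint torques, N m; "tool_pos": TCP position; "orientation": TCP orientation; "force": force on the tool from outside, world axes, zero at the start; "wrist_torque": the same for the moment, N m; "opening": finger opening in m; "gripper_force": force on a finger pad.
Only numpy, scipy, OpenCV 4.12 (cv2) and the standard library are available. Lean on these libraries where they do the work, as an engineer would, in place of code of your own. Each camera call takes 0.05 s, during which the arm holds its last target. There are 200 camera calls.

## Task

There are two bent aluminium pipette rests on the bench: one stands ready on its plain foot with its notched edge up, the other has been left lying on its notched leg with the plain foot sticking up. Tip that second one over its corner, without lifting it off the bench, so that it too stands flat on its plain foot with the notches up, its corner staying about where it is (within 2 cm). Leave the other rest, the marker and the petri dishes alone.

Things in the scene. Friction and masses are not known exactly. Their poses are not given: they have to be found in the camera images.
- rest_down: the rest to tip: L of 5 mm aluminium sheet, 0.16 kg, loose. Origin: middle of the outer corner edge, on the bench. x: along the corner (-40 to 40 mm); y: along the flat notched leg (0 to 60 mm); z: up the plain leg (0 to 90 mm high, y 0 to 5). Pushed near the plain leg's top towards -y it tips without sliding and from about 26 degrees falls over by itself; then y points up.
- rest_up: the other rest, the same L but already standing right: plain leg (90 mm) flat on the bench, notched leg (60 mm) upright with notches at its top edge. Origin: middle of the outer corner edge, on the bench; x along the corner edge, -y along the plain leg away from the corner, z up the notched leg. To be left alone.
- marker: marker pen lying between the two rests, 131 mm long, 13 mm high; origin at the centre of its underside, its y axis along its length at the start. To be left alone.
- dish: flat round petri dish, the one nearest the rests, 93 mm across, 15 mm high, on the near side towards the right; origin at the centre of its underside. To be left alone.
There are look-alikes about, which are no part of the job. What is shaped like the rest_down but brown or purple is not meant.

How it is judged:
At the end, for the whole second after the job is handed in: rest_down stands on its plain leg: its y axis (notched leg) within 10 degrees of straight up, its corner on the bench (within 10 mm) and within 20 mm of where it was at the start, at rest (angle between rest_down's own y axis and vertical below 0.17 rad and distance of rest_down from where it was at the start of the episode below 0.02 m and height (world z) of rest_down below 0.01 m and linear speed of rest_down below 0.02 m/s and angular speed of rest_down below 0.2 rad/s); the robot touches nothing.
It fails at once if the rest to tip is lifted: its corner more than 25 mm above the bench (height (world z) of rest_down above 0.025 m).
It fails at once if the other rest is moved by more than 20 mm or tilted by more than 15 degrees (distance of rest_up from where it was at the start of the episode above 0.02 m or angle between rest_up's own z axis and vertical above 0.26 rad).
It fails at once if the marker or the petri dish is moved by more than 20 mm (distance of any of marker, dish from where it was at the start of the episode above 0.02 m).
It also fails if it takes over 29 s, if anything falls off the work surface, if the arm or the gripper's body presses on something with over 40 N, if the wrist force passes 120 N, or if a joint passes its speed limit or range.

## Working session

There is one attempt and no reset: what is moved stays moved. The work goes in short steps, Python scripts to look and compute and a tool call to move; the robot and the scene stay as the last step left them, time stands still between calls to the robot, and variables do not carry over. Pictures are saved under pics/ and viewed, at most 10 in all, crops included, and the job is handed in when it is done.

Besides the shell and the picture viewer there is one more tool, called as name(argument=value, ...), one argument or row to a line, values as JSON. carry_out: Moves the arm, as the interface text tells. Its arguments: {"type":"object","properties":{"rows":{"type":"array"},"jaw":{"type":"number"},"force":{"type":"number"}},"required":["rows"]}

```bash
mkdir -p pics
cat > h.py <<'E'
import numpy as np, cv2
from scipy.spatial.transform import Rotation as Rot
from plant import robot
def ray(cam,uv):
    m=robot.camera_model(cam); R=np.array(m["R"]); t=np.array(m["t"])
    d=R.T@np.array([(uv[0]-m["cx"])/m["fx"],(uv[1]-m["cy"])/m["fy"],1.]); return -R.T@t,d
def atz(cam,uv,z=0.):
    o,d=ray(cam,uv); return o+d*(z-o[2])/d[2]
def proj(cam,X):
    m=robot.camera_model(cam); c=np.atleast_2d(X)@np.array(m["R"]).T+np.array(m["t"])
    return np.c_[m["fx"]*c[:,0]/c[:,2]+m["cx"],m["fy"]*c[:,1]/c[:,2]+m["cy"]]
E
python3 - <<'E'
from h import *
ims=[]
for c in ["scene","side"]:
    im=robot.read_camera(c); cv2.imwrite(f"pics/{c}0.png",cv2.resize(im[:,:,::-1],(784,588)))
    for n in ["rest_down","rest_up","marker","dish"]:
        for r in robot.outline_of(c,n):
            print(c,n,round(r["conf"],2),np.round(r["pixel"]),r["pixels"].sum(),atz(c,r["pixel"]).round(3), im[r["pixels"]].mean(0).round())
s=robot.read_state();print(s["t"],s["tool_pos"],s["orientation"],robot.grip_depth)
E
```

```text
scene rest_down 0.92 [243. 164.] 923 [0.695 0.316 0.   ] [109.  71.  48.]
scene rest_down 0.76 [255. 250.] 1256 [ 0.39  -0.028  0.   ] [112.  61. 125.]
scene rest_down 0.67 [282. 209.] 1047 [0.563 0.043 0.   ] [170. 161. 159.]
scene rest_up 0.95 [189. 178.] 607 [0.514 0.354 0.   ] [180. 170. 168.]
scene dish 0.95 [311. 285.] 1591 [ 0.381 -0.183  0.   ] [206. 194. 174.]
side rest_down 0.9 [349. 192.] 1011 [ 0.373 -0.093  0.   ] [107.  63. 121.]
side rest_down 0.8 [216. 301.] 1289 [0.639 0.254 0.   ] [124.  80.  51.]
side rest_down 0.59 [282. 215.] 1174 [0.532 0.002 0.   ] [181. 172. 168.]
side rest_up 0.73 [282. 351.] 3077 [0.504 0.346 0.   ] [217. 208. 203.]
side marker 0.56 [280. 258.] 356 [0.526 0.136 0.   ] [175. 177. 193.]
side dish 0.68 [349. 164.] 648 [ 0.369 -0.215  0.   ] [213. 203. 170.]
0.5 [0.23899971 0.55031885 0.2185878 ] [-6.39164461e-01 -3.07585498e+00  1.48577506e-04] 0.0188
```

View pics/scene0.png

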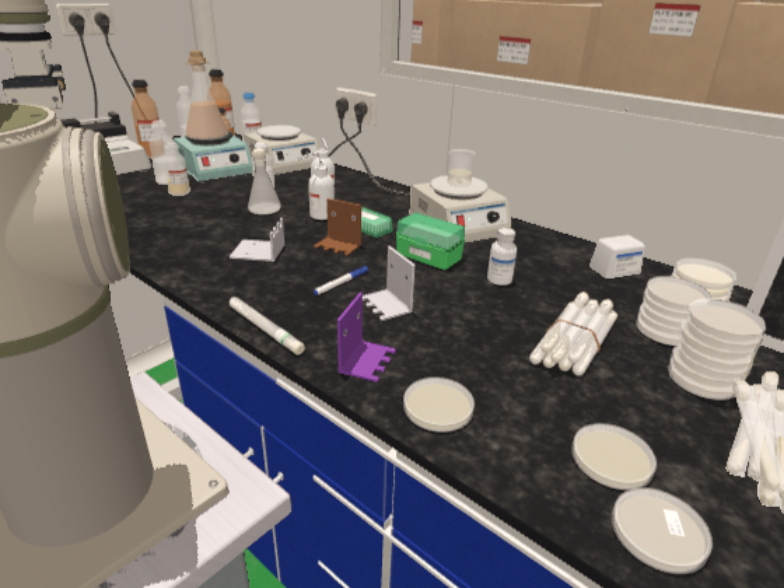

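View pics/side0.png

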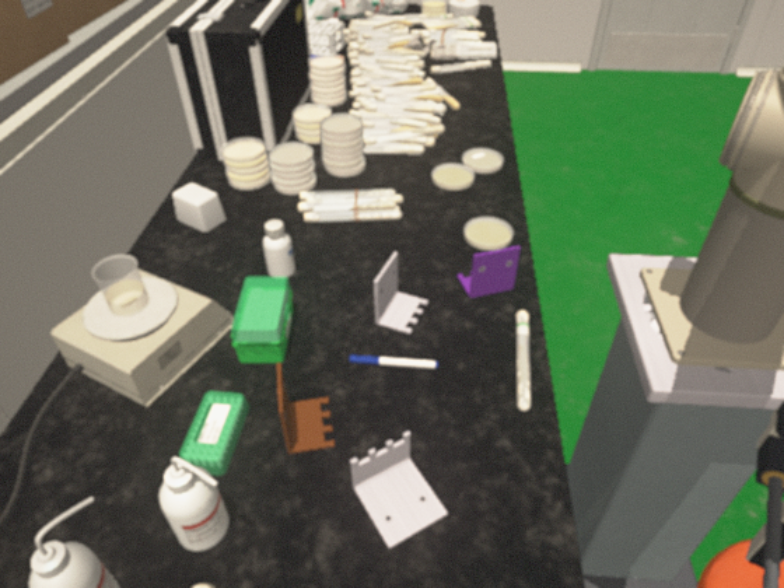

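The grey rest lying down is at scene (285,204) and side (282,215). The things that could be taken for it are the brown one at scene (243,164) and the purple one at scene (255,250), both the wrong colour, and rest_up at scene (189,178), which is already standing. I choose the grey one and fit its pose to its outlines.

```bash
cat >> h.py <<'E'
from scipy.optimize import differential_evolution
def box(x0,x1,y0,y1,z0,z1): return np.array([[x,y,z] for x in(x0,x1) for y in(y0,y1) for z in(z0,z1)])
LS=[box(-.04,.04,0,.06,0,.005),box(-.04,.04,0,.005,0,.09)]
def render(cam,T,S=4):
    m=np.zeros((420*S,560*S),np.uint8)
    for B in LS:
        p=proj(cam,B@T[0].T+T[1]); h=cv2.convexHull((p*S+S/2).astype(np.int32)); cv2.fillConvexPoly(m,h,1)
    return cv2.resize(m.astype(np.float32),(560,420),interpolation=cv2.INTER_AREA)
def pose(p): return Rot.from_euler("z",p[2]).as_matrix(),np.array([p[0],p[1],0])
def iou(cam,M,T):
    m=render(cam,T); return np.minimum(m,M).sum()/np.maximum(m,M).sum()
E
python3 - <<'E'
from h import *
Ms={}
for c,u in (("scene",(282,209)),("side",(282,215))):
    im=robot.read_camera(c)
    r=min(robot.outline_of(c,"rest_down"),key=lambda r:np.hypot(*(np.array(r["pixel"])-u)))
    Ms[c]=r["pixels"].astype(np.float32)
    cr=im[u[1]-50:u[1]+50,u[0]-60:u[0]+60]; Ms[c+"c"]=(cr,u)
f=lambda p:-sum(iou(c,Ms[c],pose(p)) for c in("scene","side"))
res=differential_evolution(f,[(.5,.64),(-.06,.08),(-np.pi,np.pi)],seed=1,maxiter=60,popsize=12)
print(res.x,np.degrees(res.x[2]),res.fun,[iou(c,Ms[c],pose(res.x)) for c in("scene","side")])
np.save("pose.npy",res.x)
R,t=pose(res.x); print("fall dir",-R[:,1],"corner ends",R@[.04,0,0]+t,R@[-.04,0,0]+t,"fallen edge",t-.09*R[:,1])
out=[]
for c in("scene","side"):
    cr,u=Ms[c+"c"]; S=4; b=cv2.resize(cr[:,:,::-1],None,fx=S,fy=S,interpolation=cv2.INTER_CUBIC)
    for B in LS:
        h=cv2.convexHull(((proj(c,B@R.T+t)-[u[0]-60,u[1]-50]+.5)*S).astype(np.int32)); cv2.polylines(b,[h],True,(0,255,255),1)
    out.append(b)
cv2.imwrite("pics/fit.png",cv2.resize(np.hstack(out),(800,333)))
for uv in [(165,258),(205,258),(170,240),(205,198),(195,212)]: print("box side px",uv,atz("side",uv).round(3))
for uv in [(284,180),(314,190),(330,172)]: print("box scene px",uv,atz("scene",uv).round(3))
s=robot.read_state(); print(s["t"],Rot.from_rotvec(s["orientation"]).as_matrix().round(3))
E
```

```text
[0.54686791 0.01954852 1.24649745] 71.41904292441872 -1.798370122909546 [np.float32(0.8906139), np.float32(0.90775627)]
fall dir [ 0.94787437 -0.31864429 -0.        ] corner ends [0.55961368 0.05746349 0.        ] [ 0.53412214 -0.01836646  0.        ] fallen edge [ 0.6321766  -0.00912947  0.        ]
box side px (165, 258) [0.767 0.154 0.   ]
box side px (205, 258) [0.683 0.148 0.   ]
box side px (170, 240) [0.772 0.102 0.   ]
box side px (205, 198) [ 0.726 -0.044  0.   ]
box side px (195, 212) [0.738 0.008 0.   ]
box scene px (284, 180) [0.695 0.149 0.   ]
box scene px (314, 190) [0.704 0.048 0.   ]
box scene px (330, 172) [ 0.835  0.085 -0.   ]
0.7 [[-0.917  0.398  0.   ]
 [ 0.398  0.917  0.   ]
 [-0.     0.    -1.   ]]
```

View pics/fit.png

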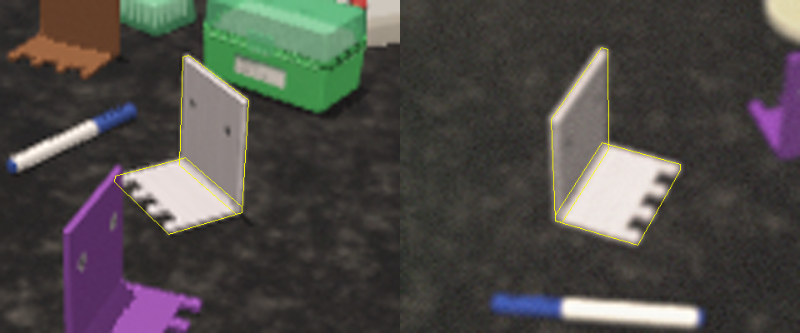

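The fit matches the grey rest in both views (IoU 0.9): corner at (0.547, 0.020), falling direction (0.948, -0.319), and the landing area is clear of the green box, which starts at x of about 0.70. I'll push with shut fingers along tool -x, first moving high to a standoff.

carry_out(
  rows=[
    [-0.456,-0.367,0,0,0,-4.9],
    [-0.456,-0.367,0,0,0,-4.9],
    [-0.456,-0.367,0,0,0,-4.9],
    [-0.456,-0.367,0,0,0,-4.9],
    [-0.456,-0.367,0,0,0,-4.9],
    [-0.456,-0.367,0,0,0,-4.9],
    [-0.456,-0.367,0,0,0,-4.9],
    [-0.456,-0.367,0,0,0,-4.9],
    [-0.456,-0.367,0,0,0,-4.9],
    [-0.456,-0.367,0,0,0,-4.9],
    [-0.456,-0.367,0,0,0,-4.9],
    [-0.456,-0.367,0,0,0,-4.9],
  ],
  jaw=255,
  force=20,
)

```text
t: 2.2
tool_pos: [0.5107, 0.0327, 0.2186]
orientation: [-0.507, -3.1, -0.001]
force: [0.1, -0.4, -1.3]
opening: 0.0004
gripper_force: 0.0
```

carry_out(
  rows=[
    [0,0,0.05,0,0,0],
    [0,0,0.1,0,0,0],
    [0,0,0.148,0,0,0],
    [0,0,0.148,0,0,0],
  ],
)

```text
t: 2.7
tool_pos: [0.5069, 0.0335, 0.0668]
orientation: [-0.503, -3.093, 0.001]
force: [-0.8, -0.4, 0.4]
opening: 0.0005
gripper_force: 0.0
```

```bash
cat > look.py <<'E'
from h import *
import sys
s=robot.read_state(); p=np.load("pose.npy"); R,t=pose(p); r=np.array(s["tool_pos"])-t
print(s["t"],"tcp along d",-R[:,1]@r,"lateral",R[:,0]@r,"z",r[2],"tool -x vs d",-Rot.from_rotvec(s["orientation"]).as_matrix()[:,0]@R)
out=[cv2.resize(robot.read_camera(c)[v-70:v+50,u-80:u+80,::-1],(400,300),interpolation=cv2.INTER_CUBIC) for c,u,v in(("scene",290,200),("side",270,215))]
cv2.imwrite(f"pics/{sys.argv[1]}.png",np.hstack(out))
E
python3 look.py a
```

```text
2.7 tcp along d -0.04233955936625406 lateral 0.0005062859260124495 z 0.06681284973694801 tool -x vs d [ 0.00189299 -0.9999654  -0.00810039]
```

View pics/a.png

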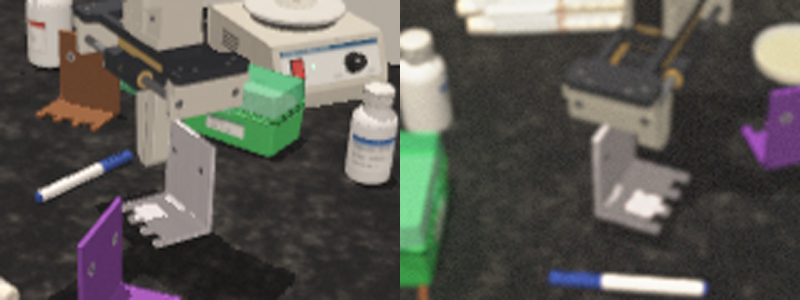

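The shut fingers are in place inside the L, at (150,130) in the left view, lined up with the middle of the plain leg. Next is a slow push along tool -x.

carry_out(
  rows=[
    [-0.008,0,0,0,0,0],
    [-0.016,0,0,0,0,0],
    [-0.022,0,0,0,0,0],
    [-0.026,0,0,0,0,0],
    [-0.03,0,0,0,0,0],
    [-0.034,0,0,0,0,0],
    [-0.038,0,0,0,0,0],
    [-0.042,0,0,0,0,0],
    [-0.046,0,0,0,0,0],
    [-0.05,0,0,0,0,0],
    [-0.05,0,0,0,0,0],
  ],
)

```text
t: 4.18
tool_pos: [0.5587, 0.016, 0.0707]
orientation: [0.507, 3.1, -0.0]
force: [-0.4, 0.1, 0.5]
opening: 0.0006
gripper_force: 0.0
```

```bash
python3 look.py b
```

```text
4.175 tcp along d 0.012372736658918056 lateral 0.000417048027113309 z 0.07065577475135641 tool -x vs d [-1.41672055e-04 -9.99999984e-01  1.12347015e-04]
```

View pics/b.png

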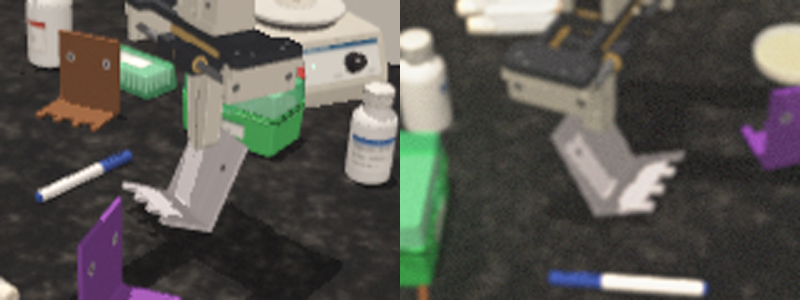

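The rest is tilted about 20 degrees about its corner, which has not slid. I'll push on in small steps.

carry_out(
  rows=[
    [-0.003,0,0,0,0,0],
    [-0.006,0,0,0,0,0],
    [-0.009,0,0,0,0,0],
    [-0.012,0,0,0,0,0],
    [-0.014,0,0,0,0,0],
    [-0.014,0,0,0,0,0],
    [-0.014,0,0,0,0,0],
    [-0.014,0,0,0,0,0],
  ],
)

```text
t: 5.28
tool_pos: [0.5716, 0.0117, 0.0706]
orientation: [-0.507, -3.1, 0.0]
force: [0.2, 0.2, -0.0]
opening: 0.0006
gripper_force: 0.0
```

```bash
python3 look.py c
```

```text
5.275 tcp along d 0.025969106345058814 lateral 0.00042357846814845325 z 0.07060181921133371 tool -x vs d [ 6.87402996e-05 -9.99999991e-01 -1.16195529e-04]
```

View pics/c.png

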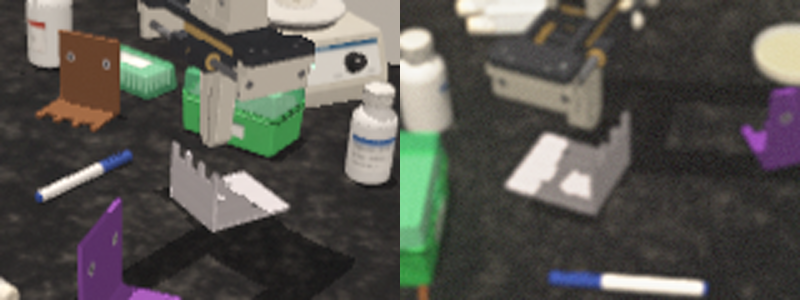

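It has fallen onto its plain foot with the notches up. I'll raise the tool straight up, then check the final pose.

carry_out(
  rows=[
    [0,0,-0.03,0,0,0],
    [0,0,-0.07,0,0,0],
    [0,0,-0.12,0,0,0],
    [0,0,-0.15,0,0,0],
    [0,0,-0.15,0,0,0],
    [0,0,-0.15,0,0,0],
  ],
)

```text
t: 6.12
tool_pos: [0.5712, 0.0117, 0.2194]
orientation: [-0.507, -3.099, 0.0]
force: [0.4, 0.2, -1.5]
opening: 0.0002
gripper_force: 0.0
```

```bash
python3 - <<'E'
from h import *
p0=np.load("pose.npy"); Ms={}
X=Rot.from_euler("x",np.pi/2).as_matrix()  # y -> up
fp=lambda p:(Rot.from_euler("z",p[2]).as_matrix()@X,np.array([p[0],p[1],0]))
for c in("scene","side"):
    robot.read_camera(c)
    for n in("rest_up","rest_down"):
        for r in robot.outline_of(c,n):
            q=atz(c,r["pixel"])
            if np.hypot(*(q[:2]-[.57,.01]))<.06 and c not in Ms: Ms[c]=r["pixels"].astype(np.float32); print(c,n,r["conf"],q.round(3))
f=lambda p:-sum(iou(c,Ms[c],fp(p)) for c in Ms)
r=differential_evolution(f,[(p0[0]-.05,p0[0]+.05),(p0[1]-.05,p0[1]+.05),(p0[2]-.4,p0[2]+.4)],seed=1,maxiter=40,popsize=10)
print(r.x,r.fun,"moved mm",1e3*np.hypot(*(r.x-p0)[:2]),robot.read_state()["t"])
E
python3 look.py d
```

```text
scene rest_down 0.62 [0.592 0.025 0.   ]
side rest_down 0.96 [ 0.577 -0.004  0.   ]
[0.54736579 0.02076686 1.2141872 ] -1.8386106491088867 moved mm 1.316146969233454 6.425
6.425 tcp along d 0.02554046736794962 lateral 0.0002985839243438025 z 0.21945125792747724 tool -x vs d [ 5.44331402e-05 -9.99998341e-01 -1.82067836e-03]
```

View pics/d.png

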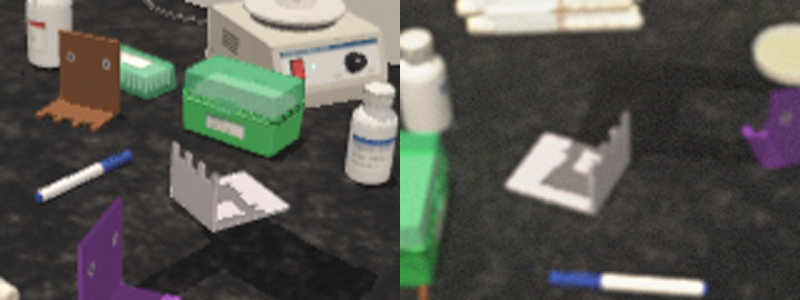

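The rest stands flat with its notches up, the fit puts its corner about 1 mm from the start, and the tool is clear.

```bash
python3 -c "
from plant import robot
print(robot.close_job())"
```

```text
the job is handed in; nothing more can be done
None
```

The grey rest now stands flat on its plain foot with the notches up, its corner about 1 mm from where it started by camera fit; the arm touched nothing else, and the job is handed in (no verdict was returned).

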